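Tighten the chuck on its bit and hold a strip up to it through the guard window

ROBOT

A 7-joint arm with a two-finger parallel gripper is mounted at the origin on a cart in front of the work surface, level with it; the furniture and walls round the work are solid. World frame = base frame: x ahead of the robot, y to its left, z up, the work surface at z = 0. Lengths are in m, angles in rad, forces in N, time in s.
With the tool pointing down it reaches from about 0.425 to 0.875 m from the base axis. Payload 4.7 kg.
Tool frame: the origin (TCP) lies midway between the tips of the shut fingers; the grasp point (between the pads) lies 19 mm behind it; z points along the fingers, y is the line along which they close (so a half turn about z gives the same grasp; the last joint's range is limited). The gripper opens to 87 mm and grips with 3 to 60 N. Pads are 19 mm wide; open, the fingers measure 117 mm over their backs; the gripper's body (75 mm by 190 mm) begins 51 mm behind the grasp point.
Start: joints at [0.014, 0.321, -0.07, 1.45, 0.023, 1.371, -0.057], TCP at [0.65, -0, 0.19] pointing down, gripper open.
Joint ranges: [-2.86, 2.86], [-0.3, 2.09], [-1.38, 1.24], [0.06, 2.45], [-1.56, 4.7], [0.09, 2.05], [-2.69, 2.69]. Speed limits (rad/s): [2.57, 2.57, 3.14, 3.14, 3.14, 3.14, 3.14].

INTERFACE

Orientations are given as a rotation vector (axis times angle).
In Python, from bench import monitor, cams, workorder gives the robot as it stands.
- The arm moves only by the tool move_arm, never from a script. Its arguments are lists of equal length, an entry for each row: "slide": the shift along the tool's x, y, z in cm, a list of three; "roll": the turn about the tool's z in rad. In form: {"slide": [[dx, dy, dz], ...], "roll": [roll, ...]}. A call has 1 to 20 rows; each row is the pose to reach, as a shift and turn from the pose commanded when the call began, along the tool's axes at that moment; what a row does not reach only later rows make up. A row lasts 1/10 s, in which the tool goes at most 50 mm and 8.59 degrees, less where a joint would pass 70% of its speed; a pose out of reach is approached as far as the arm can. A call with a gripper value outside its range is refused whole. "gripper" is the finger opening in cm, from 0 to 8.7, set as the call begins (left out, the last holds). The fingers move at their own pace and stop on an object; "squeeze" is the grip in N (left out, the last holds). Time passes only in rows, so rows that repeat a pose let the fingers close. It gives the time, the measured TCP pose, the force, the opening and the grip force at its end, in the units of the state.
- monitor.get_state(): the state, without advancing time (a new reading comes with each control period).
- cams.get_image(name): name is "scene" or "side" or "wrist"; returns the picture (400x640x3 uint8, red, green, blue); there is no depth.
- cams.get_calibration(name): a dict with "mtx" (3x3 intrinsics, pixels), "R" (3x3) and "t" (3): a world point X has camera coordinates R X + t. Camera axes: x right, y down, z forward; pixel columns grow to the right and rows downward; lengths in m; the calibration is good to about 2 mm. A picture is of the moment at which its call begins: read the wrist's pose just before it. get_calibration takes no time and is no camera call; for the wrist camera it gives the pose at the moment of the call.
- workorder.close_job(): hands the job in; it is judged then, once.
The state is a dict: "time": time; "joint_positions": joint angles; "qd": joint speeds; "joint_torque": joint torques, N m; "position": TCP position; "tool_rot": TCP orientation; "ft_force": force on the tool from outside, world axes, zero at the start; "torque": the same for the moment, N m; "grip_width": opening from 0.0 (shut) to 1.0 (fully open); "grip_force": force on a finger pad.
Only numpy, scipy, OpenCV 4.12 (cv2) and the standard library are available. Lean on these libraries where they do the work, as an engineer would, in place of code of your own. Each camera call takes 0.05 s, during which the arm holds its last target. There are 200 camera calls.

TASK

Get the little bench spindle ready for a cut: turn the black chuck sleeve clockwise (seen from above) until the jaws are tight on the bit. Then pick up the long narrow wooden strip, pass it lying flat and lengthwise through the window of the guard plate until its front end rests against the bit, and finish there still holding the strip against the bit, not letting go. Keep the bit upright, and leave the short wide offcut and the tape measure where they are.

Things in the scene. Friction and masses are not known exactly. Their poses are not given: they have to be found in the camera images.
- spindle: Bench spindle fixed to the desk: grey base plate 190 x 104 x 14 mm (x -100 to +90, y +-52 mm), upright chuck, guard plate before it, 58 mm high switch box behind it (x +64 to +88). Origin: on the chuck's vertical axis at desk height; x is the feed direction, from guard to chuck (away from the robot), z up.
- window (a point): Centre of the window in the aluminium guard plate (100 mm wide, 6 mm thick, top edge 104 mm above the desk); at (-78, 0, 86) mm in the spindle's frame, axes as the spindle's. Opening 32 mm wide (y) x 18 mm high (z), 2 mm more than the strip each way; lips in front, out to x = -92 mm, flare it to about 43 x 29 mm.
- sleeve (a joint): Turn of the chuck sleeve in rad, growing clockwise seen from above: 0 open, starts at 0 to 0.25; the jaws meet the bit at about 1.0, tight from 1.03, stop at 1.25 (best turned to the stop). Needs about 0.15 N m and stays where it is left.
- sleeve_grip (a point): Where to grip the sleeve from above: on the chuck's axis, 58 mm above the desk, the bit between the fingers. The sleeve is a black ribbed ring of 38 mm diameter, 36 to 68 mm above the desk (straight side up to 64); the round housing below it (radius 40 mm) ends at 34 mm.
- jaw_a: One of three steel jaws, 5 mm wide, 60 to 74 mm above the desk, moved inward 2.2 mm per rad by the sleeve. Origin: on the chuck's axis, 60 mm above the desk.
- jaw_b: The second jaw, as jaw_a.
- jaw_c: The third jaw, as jaw_a.
- bit: Round steel bit of 8 mm diameter and 58 mm length, standing loose in the chuck's 10 mm bore until the jaws close. Origin: centre of its foot, 40 mm above the desk on the chuck's axis; z along it. Its top is 98 mm above the desk.
- strip: Loose light wooden strip, 150 x 30 x 16 mm, about 30 g, flat on the desk left or right of the spindle; the longer, narrower piece of wood. Origin: centre of its underside; x along its length, y across. Ends alike. Gripped across its width 35 to 45 mm behind the middle, the fingers stay clear of the guard; its middle is 79 mm before the chuck's axis when it touches the bit.
- strip_mid (a point): Middle of the strip, 8 mm above its underside.
- offcut: Loose wooden offcut, 38 x 110 x 18 mm, shorter and wider than the strip, on the other side; leave it. Origin: centre of its underside; y along its length.
- tape: Loose grey tape measure, 65 x 80 x 38 mm, at the right behind; leave it. Origin: centre of its underside.
Mind the look-alikes: they are no part of the job. What is shaped like the strip but purple is not meant.

How it is judged:
By the outcome, as a careful person would: the job done as asked, in the order asked, and still so for the second after the job is handed in, while the arm keeps its last pose, push and grip.
It also fails if it takes over 58 s, if anything falls off the work surface, if the arm or the gripper's body presses on something with over 40 N, if the wrist force passes 120 N, or if a joint passes its speed limit or range.

## Working session

There is one attempt and no reset: what is moved stays moved. The work goes in short steps, Python scripts to look and compute and a tool call to move; the robot and the scene stay as the last step left them, time stands still between calls to the robot, and variables do not carry over. Pictures are saved under pics/ and viewed, at most 10 in all, crops included, and the job is handed in when it is done.

Besides the shell and the picture viewer there is one more tool, called after "Request:" as a command line: name --pt "numbers of a row" for each row, then --argument value for the rest. move_arm: Moves the arm, as the interface text tells. Its arguments: {"type":"object","properties":{"slide":{"type":"array","items":{"type":"array","items":{"type":"number"}}},"roll":{"type":"array","items":{"type":"number"}},"gripper":{"type":"number"},"squeeze":{"type":"number"}},"required":["slide","roll"]}

```bash
mkdir -p pics
python3 - <<'E'
from bench import monitor,cams
import cv2,numpy as np
s=monitor.get_state();print(s)
for n in ["scene","side","wrist"]:
    c=cams.get_calibration(n);print(n,c)
    cv2.imwrite(f"pics/{n}0.png",cams.get_image(n)[:,:,::-1])
E
```

```text
{'time': 0.0, 'joint_positions': array([ 0.01410572,  0.32180924, -0.07011044,  1.45168277,  0.02261347,
        1.37077417, -0.05691778]), 'qd': array([-5.94621979e-04,  2.04263770e-04,  6.75192046e-04, -2.01952191e-04,
       -1.95639397e-05, -6.53482756e-04,  4.35516105e-04]), 'joint_torque': array([-2.58547143e-04, -4.91284704e+01, -4.03903294e-01, -3.12526345e+01,
       -6.40594075e-02,  4.37659642e-02,  1.61017233e-04]), 'position': array([ 6.49389345e-01, -4.56104925e-05,  1.89166800e-01]), 'tool_rot': array([-2.22051270e+00, -2.22058893e+00,  2.20507455e-03]), 'ft_force': array([-0.39218498,  0.25763252, -0.9028188 ]), 'torque': array([-0.02252912, -0.00207368,  0.00914482]), 'grip_force': 0.0, 'grip_width': 1.0025342619457833}
scene {'mtx': array([[452.29777237,   0.        , 319.45730271],
       [  0.        , 452.29777237, 196.38473852],
       [  0.        ,   0.        ,   1.        ]]), 'R': array([[ 0.86500124, -0.501695  ,  0.00865915],
       [-0.26793065, -0.47640812, -0.8374058 ],
       [ 0.42424759,  0.72203701, -0.54651308]]), 't': array([-0.53359053,  0.18828425,  0.82061384])}
side {'mtx': array([[420.79111764,   0.        , 317.80925191],
       [  0.        , 420.79111764, 197.8402359 ],
       [  0.        ,   0.        ,   1.        ]]), 'R': array([[ 0.97398515,  0.22654227, -0.00561418],
       [ 0.08203158, -0.3755605 , -0.9231604 ],
       [-0.21124332,  0.89868399, -0.38437397]]), 't': array([-0.55105755,  0.00156305,  1.23152936])}
wrist {'mtx': array([[299.09573589,   0.        , 319.36852065],
       [  0.        , 299.09573589, 200.74021279],
       [  0.        ,   0.        ,   1.        ]]), 'R': array([[ 9.99997457e-01,  1.92706187e-04, -2.24714341e-03],
       [ 8.03577723e-04, -9.61400157e-01,  2.75152853e-01],
       [-2.10738037e-03, -2.75153959e-01, -9.61397867e-01]]), 't': array([-0.64766636, -0.03382464,  0.39106121])}
```

View pics/scene0.png

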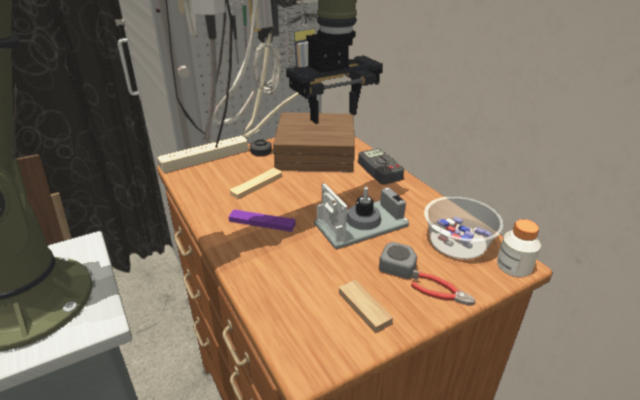

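View pics/wrist0.png

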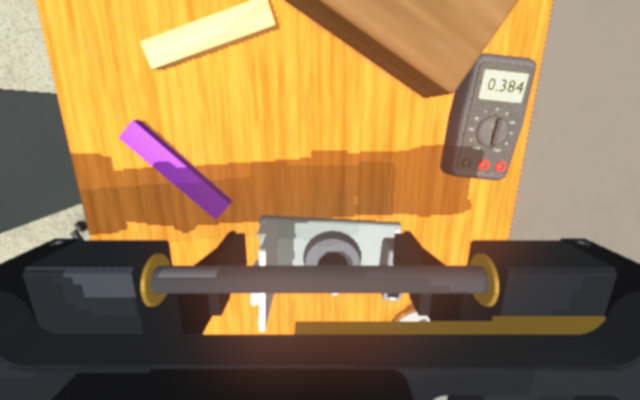

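Scene: the spindle is near (362,215), the light strip at about (257,182) on the left, the offcut at (365,305) and the purple decoy at (262,220). Wrist: the strip runs from (148,55) to (270,12). I'll enlarge these next.

Run:
```python
import cv2,numpy as np
s=cv2.imread("pics/scene0.png");w=cv2.imread("pics/wrist0.png");d=cv2.imread("pics/side0.png")
cv2.imwrite("pics/c1.png",cv2.resize(s[170:260,300:420],None,fx=6.5,fy=6.5,interpolation=cv2.INTER_CUBIC))
cv2.imwrite("pics/c2.png",np.vstack([cv2.resize(w[0:75,130:280],None,fx=4,fy=4,interpolation=cv2.INTER_CUBIC),cv2.resize(w[205:280,255:405],None,fx=4,fy=4,interpolation=cv2.INTER_CUBIC)]))
```

```text
(no output)
```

View pics/c1.png

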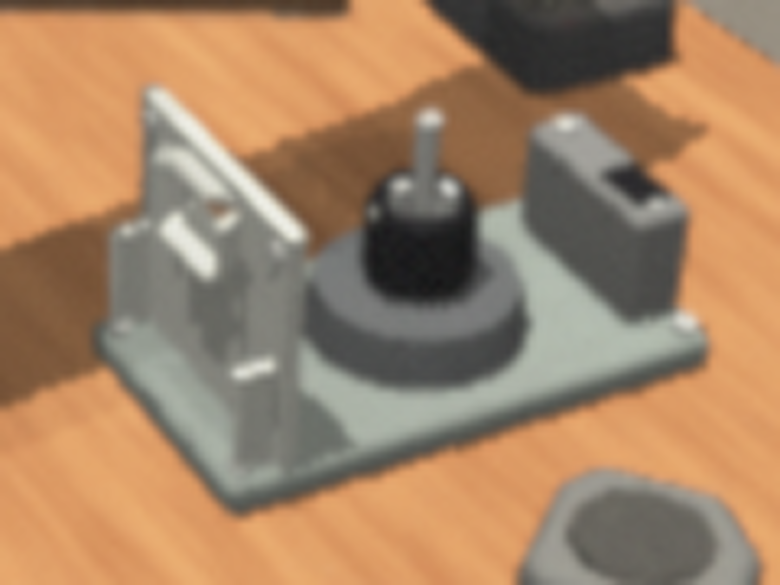

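View pics/c2.png

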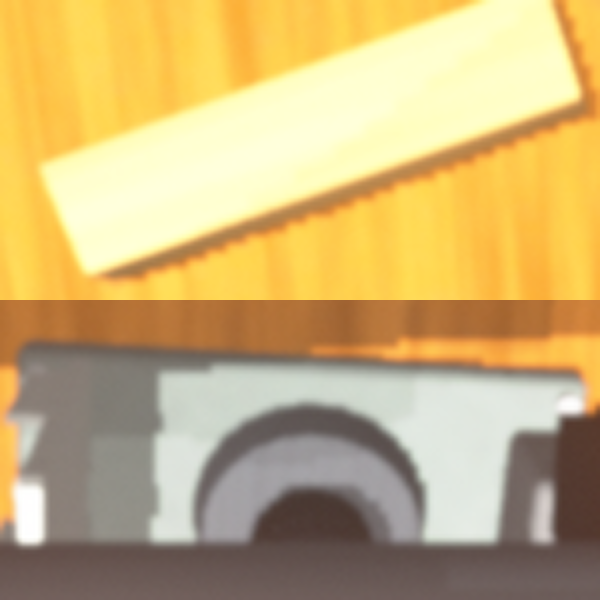

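View pics/side0.png

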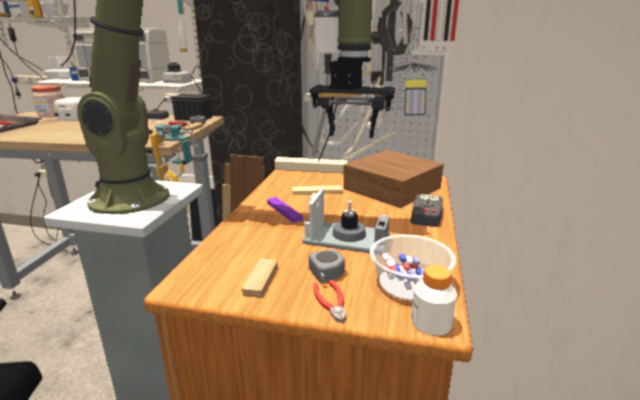

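Crops: the bit top is at c1 (430,115) and the base corners are at (240,512), (705,358) and (103,335). The guard's top corners are at (150,90) and (303,238). In c2, the strip's top corners are at (40,168), (90,275) and (583,98). The far corners of the base plate are at (22,345) and (583,378).

```bash
cat > h.py <<'E'
import numpy as np,cv2
from bench import monitor,cams
from scipy.optimize import least_squares
from scipy.spatial.transform import Rotation as Rot
def proj(c,X):
    p=(c["R"]@np.atleast_2d(X).T).T+c["t"]; p=p@c["mtx"].T; return p[:,:2]/p[:,2:]
def fit(obs,x0):  # obs: list of (calib, model Nx3, pix Nx2); x=(x,y,yaw)
    def f(q):
        c,s=np.cos(q[2]),np.sin(q[2]);R=np.array([[c,-s,0],[s,c,0],[0,0,1]])
        return np.concatenate([(proj(k,np.array(m)/1e3@R.T+[q[0],q[1],0])-p).ravel() for k,m,p in obs])
    return least_squares(f,x0,loss="soft_l1")
E
python3 - <<'E'
from h import *
S=cams.get_calibration("scene");W=cams.get_calibration("wrist")
c1=lambda a:np.array([300,170])+(np.array(a)+.5)/6.5-.5
m1=[(0,0,98),(-100,-52,0),(90,-52,0),(-100,52,14),(-100,-52,14),(90,-52,14),(-78,50,104),(-78,-50,104)]
p1=c1([(430,115),(240,512),(705,360),(103,332),(238,490),(705,340),(152,90),(300,235)])
p2=np.array([255,205])+(np.array([(22,345),(583,378)])-[0,300])/4
m2=[(-100,52,14),(90,52,14)]
for o in ([(S,m1,p1)],[(S,m1,p1),(W,m2,p2)]):
    r=fit(o,[.65,0,0]);print(r.x,r.fun.round(1))
p3=np.array([130,0])+np.array([(40,168),(90,275),(583,98),(552,-2)])/4-.375
m3=[(-75,15,16),(-75,-15,16),(75,-15,16),(75,15,16)]
r=fit([(W,m3,p3)],[.55,.2,.3]);print(r.x,r.fun.round(1))
print(proj(S,[[r.x[0],r.x[1],.016]]))
E
```

```text
[ 0.66608311 -0.11042303 -0.03313837] [-0.2 -0.  -0.6  2.   0.8  0.2 -2.5 -1.7 -0.1  0.2  1.6 -1.7 -0.5 -0.7
  0.8  0.3]
[ 0.66657034 -0.11033439 -0.04873788] [-0.  -0.1 -1.1  1.6  1.1  0.5 -2.3 -2.2 -0.6 -0.2  1.8 -1.4 -0.3 -1.1
  0.3  0.  -1.2  1.2  3.1 -0.2]
[0.52442779 0.16162581 0.29412789] [ 0.2 -0.5 -0.5  0.7  0.9  2.  -0.5 -3. ]
[[256.2298337  179.63586257]]
```

Request:
move_arm --pt "-4 0.3 -2" --pt "-8 0.6 -4" --pt "-13 1 -6" --pt "-18 1 -6" --pt "-21 1 -6" --pt "-21 1 -6" --pt "-21 1 -6" --pt "-21 1 -6" --roll '[0,0,0,0,0,0,0,0]' --gripper 7

```text
time: 0.95
position: [0.6603, -0.2079, 0.2499]
tool_rot: [-2.218, -2.223, -0.001]
ft_force: [0.5, 0.1, -0.3]
grip_width: 0.805
grip_force: 0.0
```

Run:
```python
from h import *
W=cams.get_calibration("wrist")
w=cams.get_image("wrist")[:,:,::-1];cv2.imwrite("pics/w1.png",w)
s=monitor.get_state();print(s['time'],s['position'],s['tool_rot'],s['joint_positions'].round(3))
p=proj(W,[[.6665,-.1105,.098],[.589,-.1075,.104]]);print(p)
np.savez("w1.npz",**W)
x,y=p.mean(0).astype(int);x0=max(0,min(x-100,440));y0=max(0,min(y-75,250))
print(x0,y0);cv2.imwrite("pics/w1c.png",cv2.resize(w[y0:y0+150,x0:x0+200],None,fx=4,fy=4,interpolation=cv2.INTER_CUBIC))
```

```text
1.0 [ 0.6604262  -0.20758368  0.2500366 ] [-2.21740684e+00 -2.22395316e+00 -1.33066880e-03] [ 0.247  0.394  0.028  1.236 -0.012  1.512  0.277]
[[326.59195755  94.33965576]
 [254.4411577   90.80772918]]
190 17
```

View pics/w1c.png

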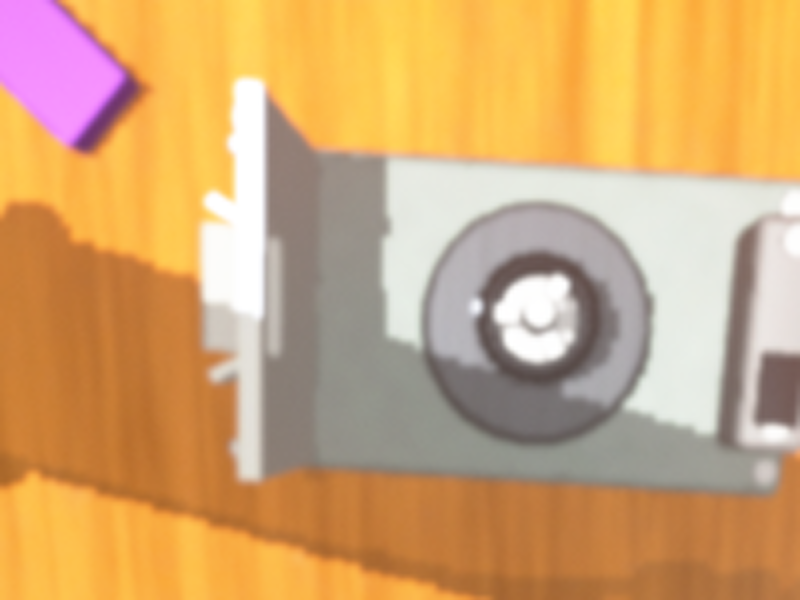

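Wrist crop: the bit top is at (540,308). The guard's top corners are at (235,80), (265,82), (240,480) and (265,480). The housing circle is centred at (537,323), and the base corner is at (775,493).

Run:
```python
from h import *
W=dict(np.load("w1.npz"));S=cams.get_calibration("scene")
c=lambda a:np.array([190,17])+(np.array(a)+.5)/4-.5
m=[(0,0,98),(-81,50,104),(-75,50,104),(-81,-50,104),(-75,-50,104),(0,0,34),(90,-52,14)]
p=c([(540,308),(235,80),(265,82),(240,480),(265,480),(537,323),(777,491)])
r=fit([(W,m,p)],[.666,-.11,0]);print(r.x,r.fun.round(2).reshape(-1,2).tolist())
q=r.x;R=Rot.from_euler('z',q[2]).as_matrix()
for a,b in [((-70,52,14),(318,150)),((80,52,14),(760,178)),((-70,-52,14),(315,465))]:
    print(proj(W,np.array(a)/1e3@R.T+[q[0],q[1],0])-c([b]))
m1=[(0,0,98),(-100,-52,0),(90,-52,0),(-100,52,14),(-100,-52,14),(90,-52,14),(-78,50,104),(-78,-50,104)]
p1=np.array([300,170])+np.array([(430,115),(240,512),(705,360),(103,332),(238,490),(705,340),(152,90),(300,235)])/6.5-.42
r=fit([(W,m,p),(S,m1,p1)],[.666,-.11,0]);print(r.x,r.fun.round(2).reshape(-1,2).tolist())
```

```text
[ 0.66451483 -0.10957121 -0.05128017] [[0.16, -0.19], [0.43, 0.23], [-1.21, 0.08], [0.14, -0.27], [-0.72, 0.03], [0.09, -0.42], [1.27, 0.83]]
[[ 3.67655463 -1.08321228]]
[[ 6.9460781  -1.40496972]]
[[3.60126307 1.10700409]]
[ 0.66488063 -0.10959811 -0.04786919] [[0.49, -0.16], [0.62, 0.55], [-1.01, 0.37], [0.63, 0.02], [-0.24, 0.3], [0.37, -0.39], [1.68, 0.63], [-0.88, -0.08], [-1.93, 1.7], [0.25, 0.57], [-3.13, -2.14], [-1.44, -0.13], [0.98, -1.37], [-1.11, -1.01], [-0.56, 0.1]]
```

Request:
move_arm --pt "4 0.2 2" --pt "8 0.4 5" --pt "9.8 0.4 8" --pt "9.8 0.4 11" --pt "9.8 0.4 11" --pt "9.8 0.4 11" --roll '[0,0,0,0,0,0]' --gripper 7

```text
time: 1.6
position: [0.664, -0.1114, 0.1407]
tool_rot: [-2.22, -2.223, 0.001]
ft_force: [0.5, -0.8, 1.1]
grip_width: 0.802
grip_force: 0.0
```

Request:
move_arm --pt "0.1 0.05 3" --pt "0.1 0.05 6" --pt "0.1 0.05 8.5" --pt "0.1 0.05 9.9" --pt "0.1 0.05 9.9" --pt "0.1 0.05 9.9" --roll '[0,0,0,0,0,0]'

```text
time: 2.2
position: [0.6659, -0.1115, 0.0433]
tool_rot: [2.22, 2.219, 0.003]
ft_force: [-0.2, 0.3, 1.2]
grip_width: 0.807
grip_force: 0.0
```

Request:
move_arm --pt "0.15 -0.1 0.2" --pt "0.15 -0.1 0.2" --pt "0.15 -0.1 0.2" --pt "0.15 -0.1 0.2" --pt "0.15 -0.1 0.2" --pt "0.15 -0.1 0.2" --pt "0.15 -0.1 0.2" --pt "0.15 -0.1 0.2" --roll '[0,0,0,0,0,0,0,0]' --gripper 0 --squeeze 35

```text
time: 3.0
position: [0.6639, -0.1096, 0.0394]
tool_rot: [2.221, 2.221, 0.001]
ft_force: [0.5, -0.0, -0.1]
grip_width: 0.176
grip_force: 34.5
```

Run:
```python
from h import *
for i in range(4):
    s=monitor.get_state();print(s['time'],s['position'].round(4),s['ft_force'].round(1),s['torque'].round(2),s['grip_width']*8.7,s['grip_force'])
    cams.get_image("side")
```

```text
3.0 [ 0.6639 -0.1096  0.0394] [ 0.5 -0.  -0.1] [ 0.   -0.18 -0.14] 1.5338639731727188 34.475278900936246
3.05 [ 0.6639 -0.1097  0.0393] [ 0.9 -0.9 -0.4] [-0.04 -0.27 -0.13] 1.5473186853077918 34.37497967854142
3.1 [ 0.664  -0.1097  0.0394] [ 1.9 -1.9 -1.2] [-0.07 -0.29 -0.13] 1.4847489730349912 34.356221202760935
3.15 [ 0.664  -0.1097  0.0394] [ 2.1 -0.3 -0.2] [-0.09 -0.38 -0.18] 1.5089009176734538 34.349210634827614
```

Run:
```python
from h import *
s=cams.get_image("scene")[:,:,::-1];d=cams.get_image("side")[:,:,::-1]
a=cv2.resize(s[150:250,310:420],(550,500),interpolation=cv2.INTER_CUBIC)
S=cams.get_calibration("side");p=proj(S,[[.6646,-.1096,.06]])[0].astype(int);print(p)
b=cv2.resize(d[p[1]-75:p[1]+25,p[0]-25:p[0]+25],(250,500),interpolation=cv2.INTER_CUBIC)
cv2.imwrite("pics/g1.png",np.hstack([a,b]))
```

```text
[348 216]
```

View pics/g1.png

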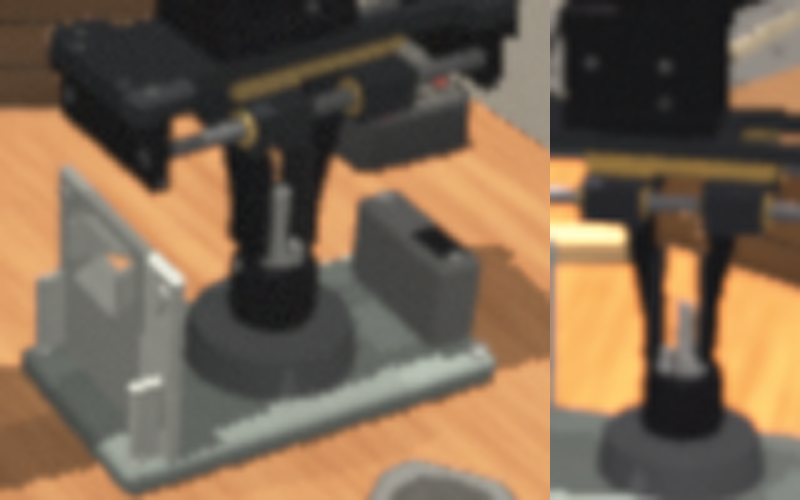

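The fingers closed to only 15 mm and seem to be behind the sleeve. I'll compare where the TCP should project with the picture.

Run:
```python
from h import *
S=cams.get_calibration("scene");D=cams.get_calibration("side")
q=np.array([.6646,-.1096])
for y in (-.1096,-.0826):
  P=[[.664+dx,y,z] for z in (.04,.07,.11) for dx in (-.012,.012)]
  print(y,"scene crop",((proj(S,P)-[310,150])*5).round().tolist())
  print("side crop",((proj(D,P)-[348-25,216-75])*5).round().tolist())
print("chuck",((proj(S,[[*q,.036],[*q,.068],[*q,.098]])-[310,150])*5).round().tolist(),((proj(D,[[*q,.036],[*q,.068],[*q,.098]])-[323,141])*5).round().tolist())
```

```text
-0.1096 scene crop [[242.0, 305.0], [287.0, 290.0], [246.0, 249.0], [291.0, 234.0], [251.0, 170.0], [297.0, 155.0]]
side crop [[101.0, 411.0], [152.0, 416.0], [102.0, 353.0], [153.0, 357.0], [103.0, 272.0], [156.0, 277.0]]
-0.0826 scene crop [[208.0, 275.0], [252.0, 261.0], [211.0, 219.0], [256.0, 205.0], [216.0, 141.0], [261.0, 128.0]]
side crop [[110.0, 387.0], [160.0, 392.0], [112.0, 330.0], [162.0, 334.0], [113.0, 251.0], [165.0, 255.0]]
chuck [[265.0, 305.0], [269.0, 245.0], [274.0, 186.0]] [[127.0, 422.0], [129.0, 359.0], [130.0, 299.0]]
```

Run:
```python
from h import *
S=cams.get_calibration("scene");D=cams.get_calibration("side")
P=[[.6494+dx,0,z] for z in (.189,.208,.259,.3) for dx in (-.05,.05)]
print(proj(S,P).round(1).tolist());print(proj(D,P).round(1).tolist())
w=cams.get_image("wrist")[:,:,::-1];W=cams.get_calibration("wrist")
print(proj(W,[[.6646,-.1096,.098],[.6646,-.1096,.068],[.664-.019,-.1096,.058],[.664+.019,-.1096,.058]]).round())
s=cv2.imread("pics/scene0.png")[40:140,270:390];d=cams.get_image("side")[:,:,::-1][145:245,305:385]
r=lambda a,f:cv2.resize(a,None,fx=f,fy=f,interpolation=cv2.INTER_CUBIC)
top=np.hstack([r(s,3),r(d,3)]);bot=r(w[150:300,220:420],3)
pad=lambda a:cv2.copyMakeBorder(a,0,0,0,600-a.shape[1],cv2.BORDER_CONSTANT) if a.shape[1]<600 else a
sc=r(cams.get_image("scene")[:,:,::-1][160:235,330:400],4)
cv2.imwrite("pics/g2.png",np.vstack([top[:, :600],np.hstack([r(w[150:250,240:400],2),sc])[:200,:600] if 0 else np.hstack([r(w[170:270,240:400],2)[:200],r(w,0.4375)[:175].copy() if 0 else cv2.resize(sc,(280,200))])]))
```

```text
[[313.2, 135.6], [352.0, 126.2], [313.2, 127.5], [352.4, 118.3], [313.2, 104.7], [353.6, 96.3], [313.2, 85.4], [354.6, 77.6]]
[[330.7, 147.4], [371.5, 149.8], [330.8, 139.8], [371.9, 142.1], [330.9, 119.0], [372.8, 120.8], [331.0, 101.7], [373.6, 103.1]]
[[323. 270.]
 [323. 245.]
 [292. 238.]
 [351. 238.]]
```

View pics/g2.png

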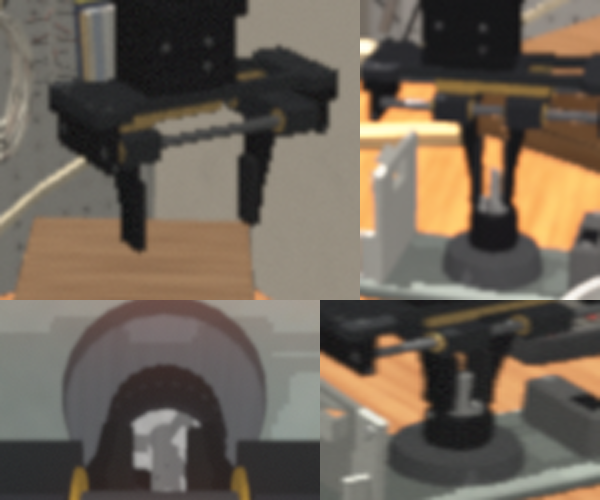

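The picture shows the fingertips about 28 mm above the reported TCP, in the start view as well. So the pads have closed on the jaws, above the sleeve. I'll open, lower carefully while watching the force, and regrip.

Request:
move_arm --pt "0 0 0" --pt "0 0 0" --pt "0 0 0" --pt "0 0 0" --pt "0 0 0" --pt "0 0 0" --pt "0 0 0.5" --pt "0 0 1" --pt "0 0 1.5" --pt "0 0 1.5" --roll '[0,0,0,0,0,0,0,0,0,0]' --gripper 6.5

```text
time: 4.45
position: [0.6626, -0.1094, 0.0229]
tool_rot: [-2.22, -2.22, 0.002]
ft_force: [0.4, 0.1, -0.0]
grip_width: 0.741
grip_force: 0.0
```

Request:
move_arm --pt "0 0 0.3" --pt "0 0 0.6" --pt "0 0 0.8" --pt "0 0 0.8" --roll '[0,0,0,0]'

```text
time: 4.85
position: [0.6633, -0.1095, 0.0159]
tool_rot: [-2.221, -2.221, 0.001]
ft_force: [-0.2, -0.9, -0.8]
grip_width: 0.745
grip_force: 0.0
```

Request:
move_arm --pt "0 0.1 0" --pt "0 0.1 0" --pt "0 0.1 0" --pt "0 0.1 0" --pt "0 0.1 0" --pt "0 0.1 0" --roll '[0,0,0,0,0,0]' --gripper 0 --squeeze 40

```text
time: 5.45
position: [0.6659, -0.1095, 0.0164]
tool_rot: [2.22, 2.22, 0.003]
ft_force: [4.5, -0.5, -4.6]
grip_width: 0.385
grip_force: 39.8
```

Request:
move_arm --pt "0 0 0" --pt "0 0 0" --pt "0 0 0" --pt "0 0 0" --pt "0 0 0.3" --pt "0 0 0.6" --pt "0 0 0.6" --roll '[0,0,0,0,0,0,0]' --gripper 6.5

```text
time: 6.15
position: [0.6638, -0.1094, 0.0095]
tool_rot: [-2.221, -2.221, 0.001]
ft_force: [-1.0, 0.7, 0.5]
grip_width: 0.738
grip_force: 0.0
```

Request:
move_arm --pt "0 0 0.2" --pt "0 0 0.4" --pt "0 0 0.4" --roll '[0,0,0]'

```text
time: 6.45
position: [0.6643, -0.1095, 0.0059]
tool_rot: [-2.221, -2.221, 0.001]
ft_force: [-0.8, 0.7, -0.1]
grip_width: 0.747
grip_force: 0.0
```

Request:
move_arm --pt "0 0 0" --pt "0 0 0" --pt "0 0 0" --pt "0 0 0" --pt "0 0 0" --pt "0 0 0" --roll '[0,0,0,0,0,0]' --gripper 0 --squeeze 40

```text
time: 7.05
position: [0.6659, -0.1095, 0.0064]
tool_rot: [2.22, 2.22, 0.003]
ft_force: [5.5, -0.5, -4.5]
grip_width: 0.404
grip_force: 39.7
```

Run:
```python
from h import *
S=cams.get_calibration("scene")
s=cams.get_image("scene")[:,:,::-1];d=cams.get_image("side")[:,:,::-1]
x=monitor.get_state();print(x['position'],x['grip_width']*87,x['ft_force'],x['torque'])
cv2.imwrite("pics/g3.png",np.hstack([cv2.resize(s[155:245,315:415],(500,450),interpolation=cv2.INTER_CUBIC),cv2.resize(d[160:250,318:378],(300,450),interpolation=cv2.INTER_CUBIC)]))
```

```text
[ 0.66588786 -0.10953941  0.00639661] 35.251344617168044 [ 5.05214283  0.13379808 -2.83107205] [-0.07867571 -1.05297128 -0.09180594]
```

View pics/g3.png

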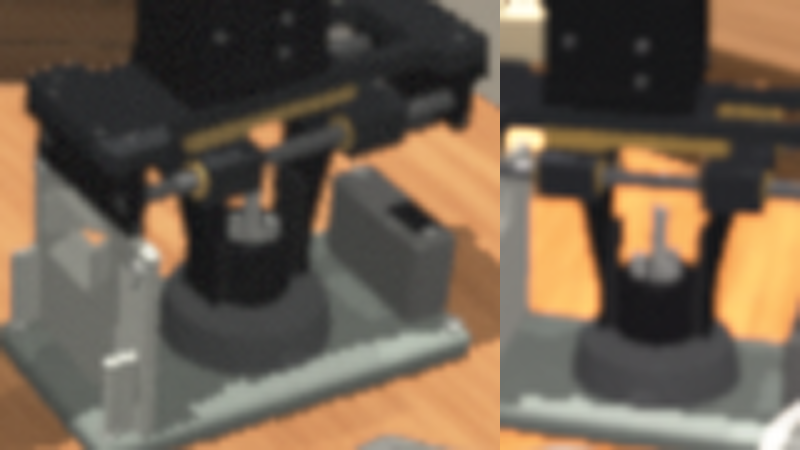

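The fingers now straddle the sleeve, with the tips just above the housing. Next I'll turn it clockwise.

Request:
move_arm --pt "0 0.15 0" --pt "0 0.2 0" --pt "0 0.2 0" --pt "0 0.2 0" --pt "0 0.2 0" --pt "0 0.2 0" --roll '[0,0.13,0.26,0.39,0.52,0.6]'

```text
time: 7.75
position: [0.6662, -0.1097, 0.0064]
tool_rot: [2.781, 1.461, -0.001]
ft_force: [1.8, -1.4, -1.1]
grip_width: 0.403
grip_force: 39.8
```

Run:
```python
from h import *
x=monitor.get_state();print(x['joint_positions'].round(3),x['position'],x['grip_width']*87,x['ft_force'],x['torque'])
```

```text
[ 0.05   0.508  0.097  1.577 -0.054  1.06  -0.443] [ 0.66617158 -0.10971425  0.00637279] 35.08818655294609 [ 1.75191115 -1.37009971 -1.05394927] [-0.11972128 -0.16268003  0.16109237]
```

Request:
move_arm --pt "0 0 0" --pt "0 0 0" --pt "0 0 0" --pt "0 0 0" --pt "0 0 0" --pt "0 0 0" --pt "0 0 0" --roll '[0.13,0.26,0.39,0.5,0.58,0.64,0.64]'

```text
time: 8.45
position: [0.6665, -0.11, 0.0065]
tool_rot: [3.098, 0.518, -0.0]
ft_force: [2.3, -0.9, -0.6]
grip_width: 0.4
grip_force: 39.9
```

Run:
```python
from h import *
x=monitor.get_state();print(x['tool_rot'],x['position'],x['grip_width']*87,x['ft_force'],x['torque'])
```

```text
[ 3.09752113e+00  5.18195286e-01 -3.48856406e-04] [ 0.66654219 -0.11001203  0.00648919] 34.78900527664053 [ 2.28628477 -0.92154259 -0.6497911 ] [-0.30669533 -0.28730177  0.31348845]
```

Request:
move_arm --pt "0 0 0" --pt "0 0 0" --pt "0 0 0" --pt "0 0 0" --roll '[0.08,0.16,0.16,0.16]'

```text
time: 8.85
position: [0.6665, -0.1101, 0.0068]
tool_rot: [3.129, 0.273, -0.0]
ft_force: [0.3, -2.3, 2.6]
grip_width: 0.397
grip_force: 40.0
```

Run:
```python
from h import *
x=monitor.get_state();print(x['tool_rot'],x['position'],x['grip_width']*87,x['ft_force'],x['torque'])
```

```text
[ 3.12879694e+00  2.72931395e-01 -5.12104432e-05] [ 0.66650713 -0.1101006   0.00682969] 34.57069803909946 [ 0.26670676 -2.31987982  2.61168478] [-0.53731385  0.09081364  0.7006821 ]
```

Request:
move_arm --pt "0 0 0" --pt "0 0 0" --pt "0 0 0" --pt "0 0 0" --pt "0 0 -3" --pt "0 0 -7" --pt "0 0 -11.5" --pt "0 0 -11.5" --pt "-2 -4.3 -11.5" --pt "-4 -8.6 -11.5" --pt "-6 -12.9 -11.5" --pt "-8 -17.2 -11.5" --pt "-10 -21.5 -11.5" --pt "-12 -25.9 -11.5" --pt "-13.3 -28.7 -11.5" --pt "-13.3 -28.7 -11.5" --pt "-13.3 -28.7 -11.5" --pt "-13.3 -28.7 -11.5" --roll '[0,0,0,0,0,0,0,0,-0.02,-0.04,-0.06,-0.08,-0.1,-0.12,-0.12,-0.12,-0.12,-0.12]' --gripper 6

```text
time: 10.65
position: [0.4872, 0.1494, 0.1211]
tool_rot: [3.108, 0.452, 0.0]
ft_force: [0.3, 0.2, -0.0]
grip_width: 0.689
grip_force: 0.0
```

```bash
cat > seg.py <<'E'
from h import *
def strip(name,box=None,hs=((18,35),(40,150),(170,256))):
    c=cams.get_calibration(name);w=cams.get_image(name)
    return c,w
E
python3 - <<'E'
from h import *
x=monitor.get_state();print(x['tool_rot'],x['position'],x['joint_positions'].round(2))
W=cams.get_calibration("wrist");w=cams.get_image("wrist");cv2.imwrite("pics/s1.png",w[:,:,::-1]);np.savez("s1.npz",**W)
R=Rot.from_euler('z',.294).as_matrix()
P=np.array([(-75,15,16),(-75,-15,16),(75,-15,16),(75,15,16),(0,0,16),(0,40,0),(40,0,16)])/1e3@R.T+[.5244,.1616,0]
p=proj(W,P);print(p.round())
for q in p: 
    i,j=int(q[1]),int(q[0])
    if 0<=i<400 and 0<=j<640: print(w[i,j],cv2.cvtColor(w[i:i+1,j:j+1],cv2.COLOR_RGB2HSV)[0,0])
E
```

```text
[3.10826737e+00 4.52201424e-01 1.61163149e-04] [0.48723908 0.14938853 0.12112797] [-0.43  0.07  0.08  1.89 -0.01  1.18 -1.63]
[[305. 223.]
 [333. 222.]
 [334.  70.]
 [302.  70.]
 [318. 152.]
 [280. 150.]
 [318. 110.]]
[240 171  86] [ 17 164 240]
[246 190 100] [ 19 151 246]
[169 105  44] [ 15 189 169]
[242 163  65] [ 17 187 242]
[227 179 109] [ 18 133 227]
[178 111  45] [ 15 191 178]
[213 164 102] [ 17 133 213]
```

Run:
```python
from h import *
W=dict(np.load("s1.npz"));w=cv2.imread("pics/s1.png");h=cv2.cvtColor(w,cv2.COLOR_BGR2HSV)
m=((h[:,:,1]<160)&(h[:,:,1]>60)&(h[:,:,2]>150)&(h[:,:,0]>10)).astype(np.uint8)
m=cv2.morphologyEx(m,cv2.MORPH_OPEN,np.ones((3,3)));n,l,st,ce=cv2.connectedComponentsWithStats(m)
i=l[152,318];print(i,st[i],ce[i])
ys,xs=np.where(l==i)
# back-project to z=16mm plane
uv=np.c_[xs,ys,np.ones(len(xs))]@np.linalg.inv(W["mtx"]).T@W["R"];C=-W["R"].T@W["t"]
X=C+uv*((.016-C[2])/uv[:,2])[:,None]
r=cv2.minAreaRect((X[:,:2]*1e3).astype(np.float32));print(r,cv2.boxPoints(r))
```

```text
9 [ 300   72   33  152 4635] [316.78576052 146.16612729]
((522.8773803710938, 162.86776733398438), (149.30471801757812, 30.37038230895996), 17.332502365112305) [[447.0909   155.12326 ]
 [456.13876  126.131935]
 [598.6638   170.61227 ]
 [589.61597  199.6036  ]]
```

View pics/s1.png

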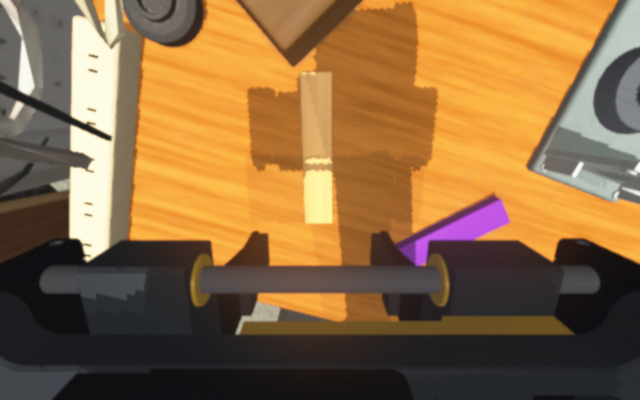

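Wrist: the strip spans (302–332, 72–223), at (0.523, 0.163) with yaw 0.30. The tool is well aligned with it, so I'll descend.

Request:
move_arm --pt "-0.2 -0.2 4" --pt "-0.2 -0.2 8" --pt "-0.2 -0.2 11" --pt "-0.2 -0.2 13" --pt "-0.2 -0.2 14.2" --pt "-0.2 -0.2 14.2" --pt "-0.2 -0.2 14.2" --roll '[-0.014,-0.014,-0.014,-0.014,-0.014,-0.014,-0.014]'

```text
time: 11.4
position: [0.4852, 0.1517, -0.0201]
tool_rot: [-3.105, -0.475, -0.002]
ft_force: [0.6, -0.1, -0.5]
grip_width: 0.689
grip_force: 0.0
```

Request:
move_arm --pt "0 0 0.2" --pt "0 0 0.4" --pt "0 0 0.4" --roll '[0,0,0]'

```text
time: 11.7
position: [0.4845, 0.1522, -0.0243]
tool_rot: [-3.105, -0.477, -0.002]
ft_force: [0.5, -0.3, 1.3]
grip_width: 0.687
grip_force: 0.0
```

Request:
move_arm --pt "0 0 0.15" --pt "0 0 0.3" --pt "0 0 0.3" --roll '[0,0,0]'

```text
time: 12.0
position: [0.484, 0.152, -0.0279]
tool_rot: [3.105, 0.477, -0.0]
ft_force: [0.6, 0.3, -0.9]
grip_width: 0.688
grip_force: 0.0
```

Request:
move_arm --pt "0 0 0.2" --pt "0 0 0.2" --roll '[0,0]'

```text
time: 12.2
position: [0.4839, 0.152, -0.03]
tool_rot: [3.105, 0.477, -0.001]
ft_force: [0.5, -0.1, -0.4]
grip_width: 0.689
grip_force: 0.0
```

Request:
move_arm --pt "0 0 0.2" --pt "0 0 0.2" --roll '[0,0]'

```text
time: 12.4
position: [0.4843, 0.152, -0.0318]
tool_rot: [3.105, 0.477, 0.0]
ft_force: [-0.5, -0.4, -0.2]
grip_width: 0.691
grip_force: 0.0
```

Request:
move_arm --pt "0 0 0.2" --pt "0 0 0.2" --roll '[0,0]'

```text
time: 12.6
position: [0.4843, 0.152, -0.0319]
tool_rot: [-3.105, -0.477, 0.001]
ft_force: [-4.4, -0.8, 15.5]
grip_width: 0.687
grip_force: 7.8
```

Request:
move_arm --pt "0 0 0.2" --pt "0 0 0.2" --roll '[0,0]'

```text
time: 12.8
position: [0.4844, 0.1521, -0.032]
tool_rot: [-3.105, -0.477, 0.001]
ft_force: [-11.2, -4.3, 31.1]
grip_width: 0.694
grip_force: 15.6
```

The tips touch the desk at a reading of -32 mm, so the offset is 32 mm. I'll back off slightly and grip.

Request:
move_arm --pt "0 0 -0.55" --pt "0 0 -0.55" --pt "0 0 -0.55" --pt "0 0 -0.55" --pt "0 0 -0.55" --pt "0 0 -0.55" --pt "0 0 -0.55" --roll '[0,0,0,0,0,0,0]' --gripper 0 --squeeze 25

```text
time: 13.5
position: [0.484, 0.152, -0.0305]
tool_rot: [3.105, 0.477, -0.001]
ft_force: [0.4, 0.4, -0.1]
grip_width: 0.343
grip_force: 24.9
```

Request:
move_arm --pt "0 0 -2" --pt "0 0 -5" --pt "0 0 -9" --pt "0 0 -13" --pt "0 0 -16" --pt "0 0 -16" --pt "0 0 -16" --pt "0 0 -16" --roll '[0,0,0,0,0,0,0,0]'

```text
time: 14.3
position: [0.4831, 0.1516, 0.1283]
tool_rot: [3.105, 0.477, -0.004]
ft_force: [0.1, 0.0, 0.1]
grip_width: 0.347
grip_force: 24.9
```

Request:
move_arm --pt "-1.7 3.6 0" --pt "-3.4 7.3 0" --pt "-5.1 11 0" --pt "-6.8 14.7 0" --pt "-8.5 18.4 0" --pt "-9.6 20.8 0" --pt "-10.6 22.9 0" --pt "-10.6 22.9 0" --pt "-10.6 22.9 0" --pt "-10.6 22.9 0" --roll '[0.05,0.1,0.15,0.2,0.25,0.3,0.355,0.355,0.355,0.355]'

```text
time: 15.3
position: [0.452, -0.0967, 0.1295]
tool_rot: [-3.14, 0.075, 0.001]
ft_force: [-0.4, -0.4, -0.4]
grip_width: 0.341
grip_force: 24.9
```

```bash
cat > rel.py <<'E'
from h import *
x=monitor.get_state();T=Rot.from_rotvec(x['tool_rot']).as_matrix();p=x['position']
q=np.array([.6655,-.1097,0]);a=-.05;X=np.array([np.cos(a),np.sin(a),0]);Y=np.array([-np.sin(a),np.cos(a),0])
d=p-q;yaw=np.arctan2(T[1,0],T[0,0])
print("t",x['time'],"spindle-frame tcp mm",d@X*1e3,d@Y*1e3,"front end x",d@X*1e3+115.4,"underside z",p[2]*1e3+30.5,"yaw-rel",yaw-a,"lat err at front",(d@Y+.1154*np.sin(yaw-a))*1e3)
print("toolz",T[:,2].round(4),x['ft_force'].round(1),x['torque'].round(2),x['grip_width']*87,x['grip_force'])
print("X in tool",(T.T@X).round(3),"Y in tool",(T.T@Y).round(3))
E
python3 rel.py
```

```text
t 15.3 spindle-frame tcp mm -213.8525934557731 2.339874553112549 front end x -98.4525934557731 underside z 159.98217754907512 yaw-rel 0.0021972909042479033 lat err at front 2.593441719421906
toolz [-5.e-04  4.e-04 -1.e+00] [-0.4 -0.4 -0.4] [0.05 0.16 0.06] 29.672232083176567 24.94441330432892
X in tool [ 1.     0.002 -0.   ] Y in tool [ 0.002 -1.     0.   ]
```

Request:
move_arm --pt "-0.7 0.25 2" --pt "-0.7 0.25 5" --pt "-0.7 0.25 7.5" --pt "-0.7 0.25 8.2" --pt "-0.7 0.25 8.2" --pt "-0.7 0.25 8.2" --roll '[0,0,0,0,0,0]'

```text
time: 15.9
position: [0.4458, -0.0999, 0.0488]
tool_rot: [3.141, -0.077, 0.003]
ft_force: [0.4, 0.1, -0.8]
grip_width: 0.342
grip_force: 24.9
```

```bash
python3 rel.py
python3 - <<'E'
from h import *
W=cams.get_calibration("wrist");w=cams.get_image("wrist");cv2.imwrite("pics/s2.png",w[:,:,::-1])
x=monitor.get_state();T=Rot.from_rotvec(x['tool_rot']).as_matrix();p=x['position']
# predicted: strip top front corners, guard top corners
P=[p+T@np.array([.1154,s*.015,0])+[0,0,.0465] for s in(1,-1)]
a=-.05;R=Rot.from_euler('z',a).as_matrix()
G=np.array([(-81,50,104),(-81,-50,104),(-75,50,104),(-75,-50,104)])/1e3@R.T+[.6655,-.1097,0]
print(proj(W,P+list(G)).round(1))
E
```

```text
t 15.9 spindle-frame tcp mm -219.9311100631098 -1.2366970494725662 front end x -104.5311100631098 underside z 79.26795681765644 yaw-rel 0.0008773121426407932 lat err at front -1.1354552411990615
toolz [ 1.6e-03 -1.0e-04 -1.0e+00] [ 0.4  0.1 -0.8] [ 0.07  0.1  -0.01] 29.76332949455744 24.944323003292084
X in tool [1.    0.001 0.002] Y in tool [ 0.001 -1.    -0.   ]
[[353.7  15.9]
 [284.9  15.8]
 [187.1 -58.7]
 [444.4 -58.4]
 [185.3 -77.5]
 [446.2 -77.2]]
```

Request:
move_arm --pt "0 -0.1 0.1" --pt "0.4 -0.1 0.1" --pt "0.8 -0.1 0.1" --pt "1.2 -0.1 0.1" --pt "1.6 -0.1 0.1" --pt "1.9 -0.1 0.1" --pt "1.9 -0.1 0.1" --roll '[0,0,0,0,0,0,0]'

```text
time: 16.65
position: [0.4642, -0.1004, 0.0467]
tool_rot: [3.14, -0.079, 0.0]
ft_force: [0.2, 0.5, -0.9]
grip_width: 0.341
grip_force: 24.9
```

```bash
python3 rel.py
```

```text
t 16.65 spindle-frame tcp mm -201.5512922674009 -0.7543424325701248 front end x -86.15129226740089 underside z 77.24150041861981 yaw-rel -0.00012854204108596334 lat err at front -0.7691761840705952
toolz [ 1.e-04 -2.e-04 -1.e+00] [ 0.2  0.5 -0.9] [ 0.07  0.15 -0.02] 29.64402655312361 24.944192469120026
X in tool [ 1. -0.  0.] Y in tool [-0. -1. -0.]
```

Request:
move_arm --pt "0 -0.07 -0.07" --pt "0.4 -0.07 -0.07" --pt "0.7 -0.07 -0.07" --pt "1.0 -0.07 -0.07" --pt "1.3 -0.07 -0.07" --pt "1.6 -0.07 -0.07" --pt "1.6 -0.07 -0.07" --roll '[0,0,0,0,0,0,0]'

```text
time: 17.35
position: [0.4804, -0.1004, 0.0475]
tool_rot: [3.14, -0.078, 0.001]
ft_force: [-0.0, 1.1, 0.8]
grip_width: 0.339
grip_force: 24.9
```

```bash
python3 rel.py
```

```text
t 17.35 spindle-frame tcp mm -185.3836323580022 0.07229089551286863 front end x -69.98363235800218 underside z 78.02724929482167 yaw-rel 9.888133594214421e-05 lat err at front 0.08370180166199702
toolz [ 6.e-04 -2.e-04 -1.e+00] [-0.   1.1  0.8] [0.24 0.02 0.07] 29.473408562306627 24.933325946331024
X in tool [1.    0.    0.001] Y in tool [ 0. -1. -0.]
```

The front end is through the window with almost no force. I'll keep feeding.

Request:
move_arm --pt "0.5 0 0" --pt "1 0 0" --pt "1.5 0 0" --pt "2 0 0" --pt "2.5 0 0" --pt "3 0 0" --pt "3 0 0" --roll '[0,0,0,0,0,0,0]'

```text
time: 18.05
position: [0.5107, -0.102, 0.0476]
tool_rot: [3.14, -0.079, 0.002]
ft_force: [0.4, 0.4, 0.5]
grip_width: 0.341
grip_force: 24.9
```

```bash
python3 rel.py
```

```text
t 18.05 spindle-frame tcp mm -154.98666602474023 -0.09021485466054908 front end x -39.586666024740225 underside z 78.059727306522 yaw-rel -3.9815412494995095e-05 lat err at front -0.09480955326125755
toolz [ 1.e-03 -4.e-04 -1.e+00] [0.4 0.4 0.5] [0.29 0.03 0.09] 29.694923706732784 24.935462772846222
X in tool [ 1.    -0.     0.001] Y in tool [-0. -1. -0.]
```

Request:
move_arm --pt "0.5 0 0" --pt "1 0 0" --pt "1.5 0 0" --pt "2 0 0" --pt "2.5 0 0" --pt "2.8 0 0" --pt "3 0 0" --pt "3 0 0" --roll '[0,0,0,0,0,0,0,0]'

```text
time: 18.85
position: [0.5399, -0.1036, 0.0475]
tool_rot: [3.14, -0.079, 0.0]
ft_force: [-0.2, 0.8, -0.6]
grip_width: 0.342
grip_force: 24.9
```

```bash
python3 rel.py
```

```text
t 18.85 spindle-frame tcp mm -125.73376678565779 -0.1378666217485545 front end x -10.333766785657787 underside z 77.98792150333273 yaw-rel -0.0002671722792845707 lat err at front -0.16869830241119446
toolz [ 2.e-04 -2.e-04 -1.e+00] [-0.2  0.8 -0.6] [ 0.03  0.17 -0.02] 29.76289155637443 24.94429886341095
X in tool [ 1. -0.  0.] Y in tool [-0. -1. -0.]
```

Request:
move_arm --pt "0.2 0 0" --pt "0.4 0 0" --pt "0.5 0 0" --pt "0.5 0 0" --roll '[0,0,0,0]'

```text
time: 19.25
position: [0.5445, -0.1037, 0.0474]
tool_rot: [-3.141, 0.079, 0.001]
ft_force: [0.1, 0.1, -0.3]
grip_width: 0.343
grip_force: 24.9
```

Request:
move_arm --pt "0.1 0 0" --pt "0.1 0 0" --roll '[0,0]'

```text
time: 19.45
position: [0.5447, -0.1037, 0.0472]
tool_rot: [-3.14, 0.079, 0.003]
ft_force: [-2.1, 0.5, 0.5]
grip_width: 0.34
grip_force: 24.9
```

Request:
move_arm --pt "0.1 0 0" --pt "0.1 0 0" --roll '[0,0]'

```text
time: 19.65
position: [0.5449, -0.1037, 0.0469]
tool_rot: [-3.14, 0.079, 0.006]
ft_force: [-5.6, -1.3, 2.0]
grip_width: 0.342
grip_force: 24.9
```

```bash
python3 rel.py
python3 - <<'E'
from h import *
a=cv2.imread("pics/scene0.png");b=cams.get_image("scene")[:,:,::-1].copy();cv2.imwrite("pics/end.png",b)
r=cv2.matchTemplate(b[175:210,350:385],a[184:194,361:371],cv2.TM_CCOEFF_NORMED);print(cv2.minMaxLoc(r),"expect (11,9)")
for bx in [(330,275,400,335),(380,235,420,280)]: # offcut, tape
    x0,y0,x1,y1=bx;r=cv2.matchTemplate(b[y0-4:y1+4,x0-4:x1+4],a[y0:y1,x0:x1],cv2.TM_CCOEFF_NORMED);print(cv2.minMaxLoc(r)[1::2])
E
python3 rel.py|sed -n 2p
```

```text
t 19.65 spindle-frame tcp mm -120.78851456504887 -0.04495850635481719 front end x -5.388514565048865 underside z 77.41623031793952 yaw-rel -0.000309287225700762 lat err at front -0.08065025163164813
toolz [-3.6e-03  4.0e-04 -1.0e+00] [-5.6 -1.3  2. ] [ 0.13  1.2  -0.  ] 29.78060800308646 24.941764175891876
X in tool [ 1.    -0.    -0.004] Y in tool [-0. -1.  0.]
(-0.39786097407341003, 0.46313753724098206, (25, 1), (22, 23)) expect (11,9)
(0.9992945194244385, (4, 4))
(0.9996493458747864, (4, 4))
toolz [-3.5e-03  4.0e-04 -1.0e+00] [-6.6 -0.2  1.7] [0.13 1.18 0.02] 29.54526833846619 24.941663146018982
```

```bash
python3 -c "
from bench import workorder
print(workorder.close_job())"
```

```text
the job is handed in; nothing more can be done
None
```

I turned the chuck sleeve clockwise to its stop, fed the strip flat through the guard window, and handed the job in with the gripper pressing it against the bit at about 6 N; the final camera check couldn't see the bit, but the offcut and tape had not moved.

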